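# Load the label dispenser and hold it out at the hatch

### The job

Put the short label roll with the wide core over the upright spindle of the label dispenser, all the way down onto its base plate, and let go of it. Then take the loaded dispenser by the square top of its spindle and hold it out level for the colleague at the hatch: cutter end towards the opening, spindle straight in front of the middle of the ledge and 12 cm short of its front edge, underside of the dispenser 6 cm higher than the ledge's top. Finish while still holding it there in the air, still and touching nothing else, and leave everything else on the counter where it is.

Things in the scene. Friction and masses are not known exactly. Their poses are not given: they have to be found in the camera images.
- label_roll_mid (a point): Centre (half-way up, on the axis) of the label roll: white paper roll standing on end on the counter, 60 mm outside diameter, 40 mm high, with a brown cardboard core and a 26 mm hole right through; 0.12 kg nominal. z runs along the axis, up. The point is 20 mm above the roll's underside.
- dispenser_top (a point): Middle of the dispenser's square spindle top, on the spindle axis, 68 mm above the dispenser's underside. x points to the cutter end, z up. The steel spindle is 22 mm round to 42 mm above the underside, tapers to 48 mm, then a 14 x 14 mm square (sides along x and y) goes on to 84 mm. A roll fully down has its top at 48 mm, leaving the square clear.
- dispenser_cutter (a point): Outer face of the dispenser's cutter, a bare aluminium plate standing upright across the end of the base plate, 64 mm wide, its toothed top 51 mm above the underside; this point is 77 mm from the spindle axis along the dispenser's x and 28 mm above its underside. The other end has only a low dark bar, top 22 mm above the underside.
- dispenser: The label dispenser, loose on the counter, 0.40 kg nominal, balanced about its spindle: grey base plate 165 x 80 mm, 8 mm thick, long along x, reaching 80 mm from the spindle at the cutter end and 85 mm at the other. Origin at its underside on the spindle axis, axes as dispenser_top.
- label_roll: The label roll as a whole; origin on its axis at its underside.
- hatch: Fixed at the far side: wooden ledge 240 wide, 90 deep, top 90 mm above the counter; opening between two aluminium posts 264 mm apart, 170 mm high, 60 mm behind its front edge. Origin on the counter below the middle of the ledge's front edge; x level through the opening, away from the robot, z up. Hold the spindle at x = -120, y = 0 mm, underside at z = 150 mm, dispenser's x along this x.
- till_roll: Bystander: taller white paper roll, 60 mm diameter, 70 mm high, only a 12 mm hole, standing on end; origin at its underside.
- tape_roll: Bystander: wide flat roll of tape, 100 mm across, 48 mm high, 76 mm hole, lying flat; origin at its underside.
- tin: Bystander: small round tin, 52 mm across, 42 mm high; origin at its underside.
- stapler: Bystander: black stapler 100 x 34 mm, 33 mm high, long side along its x; origin at its underside.
- carton: Bystander: cardboard carton 70 x 150 mm, 55 mm high; origin at its underside.
Mind the look-alikes: they are no part of the job. What is shaped like the dispenser but red is not meant.

How it is judged:
By the outcome, as a careful person would: the job done as asked, in the order asked, and still so for the second after the job is handed in, while the arm keeps its last pose, push and grip.
It also fails if it takes over 64 s, if anything falls off the work surface, if the arm or the gripper's body presses on something with over 40 N, if the wrist force passes 120 N, or if a joint passes its speed limit or range.

### The arm

A 6-joint arm with a two-finger parallel gripper is mounted at the origin on the work surface. World frame = base frame: x ahead of the robot, y to its left, z up, the work surface at z = 0. Lengths are in m, angles in rad, forces in N, time in s.
With the tool pointing down it reaches from about 0.15 to 0.775 m from the base axis. Payload 6.1 kg.
Tool frame: the origin (TCP) lies at the very end of the fingers, on their centre line; the grasp point (between the pads) lies 19 mm behind it (grip_point_offset is the distance from the TCP to the grasp point, in m); z points along the fingers, x is the direction in which the jaws open and shut, and the axes are right-handed (so a half turn about z gives the same grasp; the last joint's range is limited). The gripper opens to 85 mm and grips with 20 to 120 N. Pads are 22 mm wide; open, the fingers measure 114 mm over their backs; the gripper's body (76 mm by 85 mm) begins 54 mm behind the grasp point. The pads swing forward as they close: fully open they stand 13 mm farther back than shut.
Start: joints at [1.286, 0.126, -0.04, 1.405, 0, 1.571], TCP at [0.148, 0.504, 0.231] pointing down, gripper open.
Joint ranges: [-2.72, 2.72], [-0.95, 1.95], [-1.27, 1.35], [-1.78, 2.02], [-1.46, 1.47], [-3.14, 3.14]. Speed limits (rad/s): [2.39, 2.39, 3.01, 3.14, 3.14, 3.14].

### API

Orientations are given as [roll, pitch, yaw] about the fixed x, y, z axes, in that order (R = Rz(yaw) Ry(pitch) Rx(roll)).
In Python, from bench import observe, read_camera, camera_params, sign_off, grip_point_offset gives the robot as it stands.
- The arm moves only by the tool arm_command, never from a script. Its argument "deltas" is a list of rows, each a list of 2 entries, a list of its own where there are three numbers: the shift along the tool's x, y, z in m, then the turn, a rotation vector about the tool's x, y, z in degrees. A call has 1 to 12 rows; each row shifts and turns the pose as measured when the row begins, along the tool's axes as they then stand; what a row does not reach is not made up. A row lasts 1/8 s, in which the tool goes at most 62.5 mm and 10.7 degrees, less where a joint would pass 70% of its speed; a pose out of reach is approached as far as the arm can. A call is refused whole if a number of a shift passes 0.0625 or a number of a turn 10.7, either way. A call with a gripper value outside its range is refused whole. "claw" is the opening, from -1 (shut) to 1 (fully open), so that 0 is half open, set as the call begins (left out, the last holds). The fingers move at their own pace and stop on an object; the grip force is fixed at half the most. Time passes only in rows, so rows that do not move let the fingers close. It gives the time, the measured TCP pose, the force and the opening at its end, in the units of the state.
- observe(): the state, without advancing time (a new reading comes with each control period).
- read_camera(name): name is "scene" or "top"; returns the picture (400x640x3 uint8, red, green, blue); there is no depth.
- camera_params(name): a dict with "fx", "fy", "cx", "cy" (pixels), "rvec" (rotation vector, rad) and "tvec" (3), from world to camera coordinates, as OpenCV has them. Camera axes: x right, y down, z forward; pixel columns grow to the right and rows downward; lengths in m; the calibration is good to about 2 mm. A picture is of the moment at which its call begins. camera_params takes no time and is no camera call.
- sign_off(): hands the job in, once; it reports no verdict.
The state is a dict: "time_s": time; "joint_positions": joint angles; "qvel": joint speeds; "tau": joint torques, N m; "tcp_pos": TCP position; "eef_rot": TCP orientation; "contact_force": force on the tool from outside, world axes, zero at the start; "wrist_torque": the same for the moment, N m; "grip_width": finger opening in m.
Only numpy, scipy, OpenCV 4.12 (cv2) and the standard library are available. Lean on these libraries where they do the work, as an engineer would, in place of code of your own. Each camera call takes 0.05 s, during which the arm holds its last target. There are 200 camera calls.

## Working session

There is one attempt and no reset: what is moved stays moved. The work goes in short steps, Python scripts to look and compute and a tool call to move; the robot and the scene stay as the last step left them, time stands still between calls to the robot, and variables do not carry over. Pictures are saved under pics/ and viewed, about 8 in all and at most 12, crops included, and the job is handed in when it is done.

Besides the shell and the picture viewer there is one more tool, called after "Call:" as name([rows], argument=value, ...), one row to a line, values as JSON. arm_command: Moves the arm, as the interface text tells. Its arguments: {"type":"object","properties":{"deltas":{"type":"array","items":{"type":"array"}},"claw":{"type":"number"}},"required":["deltas"]}

```bash
ls; mkdir -p pics; cat > h.py <<'E'
import numpy as np, cv2
from bench import *
def cam(n):
    p=camera_params(n); K=np.array([[p['fx'],0,p['cx']],[0,p['fy'],p['cy']],[0,0,1.]])
    R=cv2.Rodrigues(np.array(p['rvec'],float))[0]; return K,R,np.array(p['tvec'],float).reshape(3)
def pt(n,u,v,z):
    K,R,t=cam(n); d=R.T@np.linalg.solve(K,[u,v,1.]); c=-R.T@t
    return c+d*(z-c[2])/d[2]
def px(n,X):
    K,R,t=cam(n); q=K@(R@np.array(X,float)+t); return q[:2]/q[2]
def snap(n,f,crop=None,s=1):
    im=read_camera(n)[:,:,::-1]; cv2.imwrite('pics/full_'+f,im)
    if crop: a,b,c,d=crop; im=im[b:d,a:c]
    cv2.imwrite('pics/'+f,cv2.resize(im,None,fx=s,fy=s,interpolation=cv2.INTER_CUBIC))
E
python3 - <<'E'
from h import *
snap('top','t1.png',s=1.25); snap('scene','s1.png',s=1.25)
for n in('top','scene'):
    K,R,t=cam(n); print(n,K[0,0],-R.T@t)
s=observe(); print(s, grip_point_offset)
E
```

```text
pics
top 417.0471533076006 [ 0.43380464 -0.01064944  1.1842568 ]
scene 408.619858154067 [1.25884768 0.27560909 0.89671771]
{'time_s': 0.1, 'joint_positions': array([ 1.28598816e+00,  1.26330413e-01, -4.04823565e-02,  1.40544463e+00,
        2.46650559e-06,  1.57076298e+00]), 'qvel': array([ 5.13926814e-04, -1.84592068e-03,  5.12939907e-03,  2.07724378e-05,
        1.48622665e-03,  8.68344480e-04]), 'tau': array([-2.71488943e-06, -4.36902666e+01,  3.53607345e+01,  1.36040620e-02,
        1.45805593e-04,  3.71641406e-06]), 'tcp_pos': array([0.14740438, 0.50348905, 0.23061202]), 'eef_rot': array([-3.14159014e+00,  1.46106786e-03,  1.28602151e+00]), 'contact_force': array([-0.34015988, -0.23996087, -0.61583126]), 'wrist_torque': array([-0.00384883, -0.06599056, -0.08196603]), 'grip_width': 0.08538489558615751} 0.0187
```

View pics/t1.png

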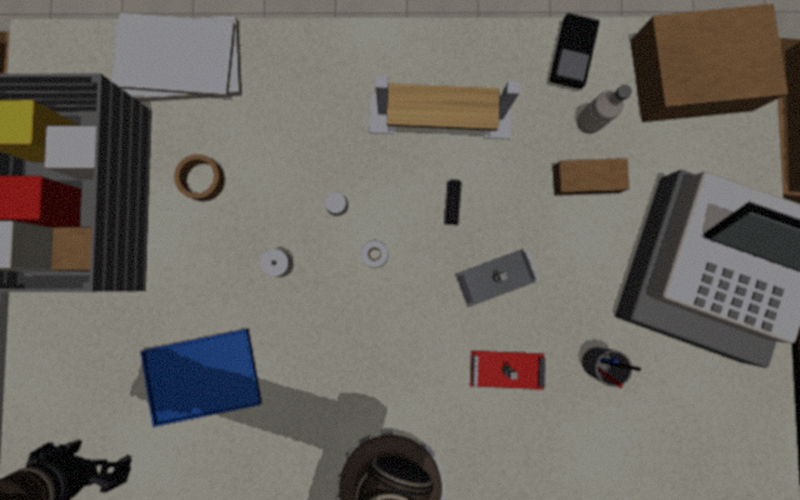

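View pics/s1.png

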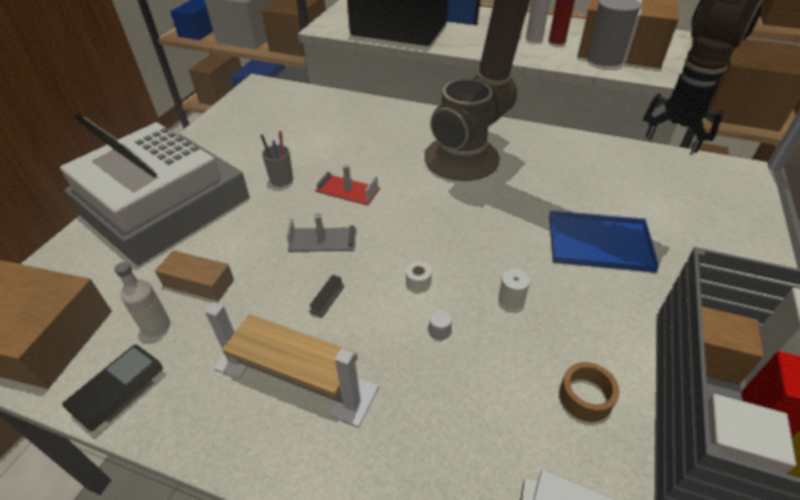

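The top picture (800 px wide) shows these candidates:
- **Label roll:** ring at (374,254) with a wide core. Look-alikes are the till roll (275,263, small hole), the tin (336,204) and the tape (198,177).
- **Dispenser:** grey at (497,277). Its look-alike is red, at (508,370).
- **Hatch:** (442,108).

I'll choose the wide-core ring and the grey dispenser, then check both in a close crop.

```bash
python3 - <<'E'
from h import *
a=cv2.imread('pics/full_t1.png'); b=cv2.imread('pics/full_s1.png')
A=cv2.resize(a[180:250,280:440],None,fx=5,fy=5,interpolation=cv2.INTER_CUBIC)[:, :800]   # origin 280,180
B=cv2.resize(a[55:115,285:425],None,fx=5,fy=5,interpolation=cv2.INTER_CUBIC) # 285,55
B=cv2.copyMakeBorder(B,0,0,0,100,cv2.BORDER_CONSTANT)
im=np.vstack([A,B])[:600]
cv2.imwrite('pics/c1.png',im)
C=cv2.resize(b[160:250,220:360],None,fx=5.7,fy=5.7,interpolation=cv2.INTER_CUBIC); print(C.shape)
cv2.imwrite('pics/c2.png',C)
E
```

```text
(513, 798, 3)
```

View pics/c1.png

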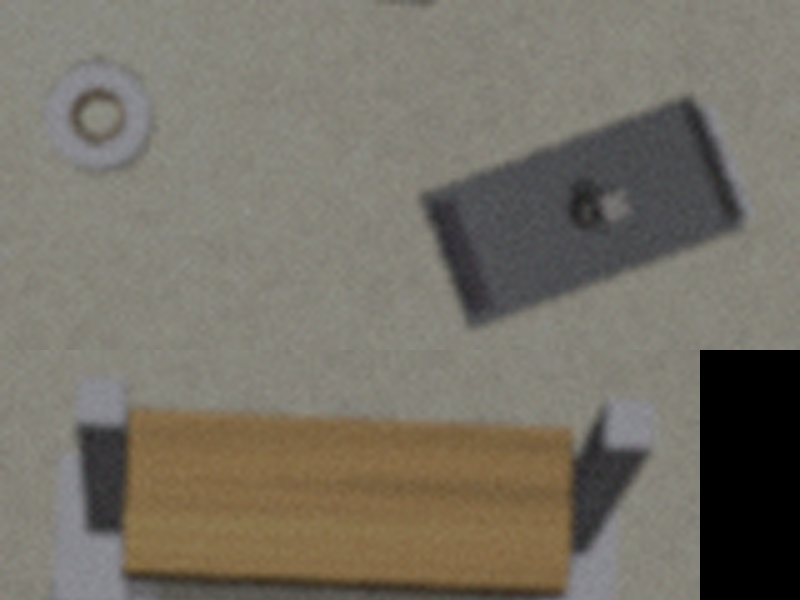

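View pics/c2.png

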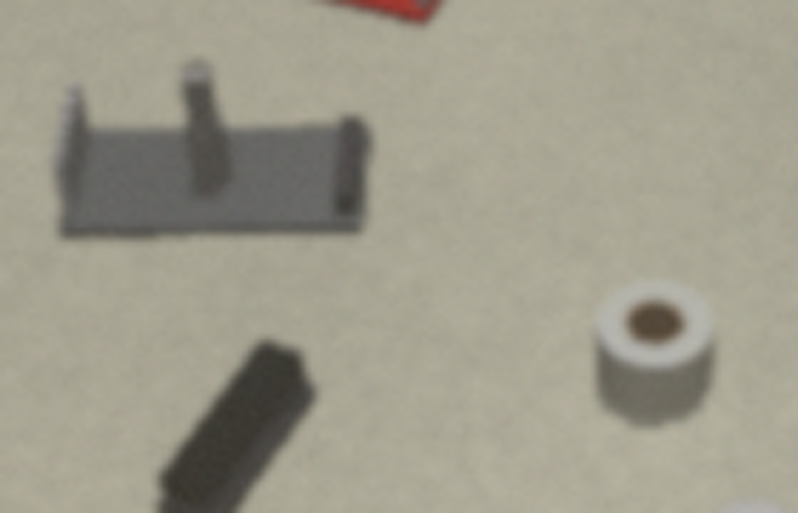

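```bash
cat >> h.py <<'E'
def cr(u,v,ou,ov,s): return ou+(u+.5)/s-.5, ov+(v+.5)/s-.5
E
python3 - <<'E'
from h import *
np.set_printoptions(precision=4,suppress=True)
T=lambda u,v,z: pt('top',*cr(u,v,280,180,5),z)
H=lambda u,v,z: pt('top',*cr(u,v-350,285,55,5),z)
S=lambda u,v,z: pt('scene',*cr(u,v,220,160,5.7),z)
print('roll',T(98,115,.04),S(655,325,.04), 'dia',T(45,115,.04)-T(151,115,.04))
t=T(616,206,.084);print('spin',t,S(197,70,.084),'base',T(588,206,.008))
a,b=T(425,192,.022),T(472,325,.008);a=T(425,192,.008)
c,d=T(697,97,.051),T(746,218,.051)
print('far end mid',(a+b)/2,'cut mid',(c+d)/2,np.linalg.norm(a-b),np.linalg.norm(c-d))
v=(c+d)/2-(a+b)/2;print('len',np.linalg.norm(v[:2]),'yaw',np.degrees(np.arctan2(v[1],v[0])),np.degrees(np.arctan2(*(a-b)[:2]*[-1,1]))if 0 else '')
w=a-b;print('edge yaw',np.degrees(np.arctan2(-w[0],w[1])),np.degrees(np.arctan2(-(c-d)[0],(c-d)[1])), 'spin from ends',(a+b)/2+v/np.linalg.norm(v)*.085)
f1,f2,b1,b2=H(125,575,.09),H(565,590,.09),H(133,408,.09),H(573,430,.09)
print('ledge',f1,f2,b1,b2,np.linalg.norm(f1-f2),np.linalg.norm(f1-b1))
m=(f1+f2)/2;e=(f1-f2);y=np.degrees(np.arctan2(-e[0],e[1]));g=b1-b2;print(m,'yaw',y,np.degrees(np.arctan2(-g[0],g[1])), 'mid from back',(b1+b2)/2)
E
```

```text
roll [0.512  0.0322 0.04  ] [0.5143 0.035  0.04  ] dia [0.0001 0.0583 0.    ]
spin [ 0.4605 -0.2424  0.084 ] [ 0.4598 -0.2393  0.084 ] base [ 0.4623 -0.2426  0.008 ]
far end mid [ 0.433  -0.1637  0.008 ] cut mid [ 0.4876 -0.307   0.051 ] 0.07888881341899076 0.07052217159865673
len 0.15332989730539984 yaw -69.16372369595791 
edge yaw -71.07667470575993 -69.02560023710595 spin from ends [ 0.4621 -0.2402  0.031 ]
ledge [0.785  0.0028 0.09  ] [ 0.7762 -0.2326  0.09  ] [ 0.8768 -0.0016  0.09  ] [ 0.864  -0.2383  0.09  ] 0.23554067063275447 0.09193578281166843
[ 0.7806 -0.1149  0.09  ] yaw -2.13893905146048 -3.101565865958372 mid from back [ 0.8704 -0.12    0.09  ]
```

Both choices hold. The wide brown core is at (98,115) in the crop, and the grey dispenser has its cutter on the right at about (720,160). The roll is at (0.513, 0.034). The spindle is at (0.461, -0.241) with yaw about -70°. The hatch front middle is at (0.781, -0.115) with yaw about -2.6°. I'll set out for the roll.

```bash
cat >> h.py <<'E'
from scipy.spatial.transform import Rotation as Ro
def go(x,y,z,yaw):
    s=observe(); R=Ro.from_euler('xyz',s['eef_rot']); G=Ro.from_euler('xyz',[180,0,yaw],degrees=True)
    print('shift mm',(R.inv().apply(np.array([x,y,z])-s['tcp_pos'])*1000).round(1),'turn',(R.inv()*G).as_rotvec(degrees=True).round(2),
     '| tcp',s['tcp_pos'].round(4),'t',round(s['time_s'],2),'F',s['contact_force'].round(1),'w',round(s['grip_width'],4))
E
python3 -c "
from h import *
go(.513,.034,.12,20)"
```

```text
shift mm [-347.7  482.8  111.1] turn [4.000e-02 8.000e-02 5.368e+01] | tcp [0.1474 0.5035 0.2306] t 0.1 F [-0.3 -0.2 -0.6] w 0.0854
```

Call:
arm_command([
  [[-0.029,0.04,0.009],[0,0,0]],
  [[-0.029,0.04,0.009],[0,0,0]],
  [[-0.029,0.04,0.009],[0,0,0]],
  [[-0.029,0.04,0.009],[0,0,0]],
  [[-0.029,0.04,0.009],[0,0,0]],
  [[-0.029,0.04,0.009],[0,0,0]],
  [[-0.029,0.04,0.009],[0,0,0]],
  [[-0.029,0.04,0.009],[0,0,0]],
  [[-0.029,0.04,0.009],[0,0,0]],
  [[-0.029,0.04,0.009],[0,0,0]],
  [[-0.029,0.04,0.009],[0,0,0]],
  [[-0.029,0.04,0.009],[0,0,0]],
], claw=1)

```text
time_s: 1.6
tcp_pos: [0.5188, 0.0221, 0.1165]
eef_rot: [-3.14, 0.004, 1.293]
contact_force: [0.6, 0.1, -0.8]
grip_width: 0.0851
```

Call:
arm_command([
  [[0,0,0],[0,0,9]],
  [[0,0,0],[0,0,9]],
  [[0,0,0],[0,0,9]],
  [[0,0,0],[0,0,9]],
  [[0,0,0],[0,0,9]],
  [[0,0,0],[0,0,8.5]],
  [[0,0,0],[0,0,0]],
  [[0,0,0],[0,0,0]],
])

```text
time_s: 2.6
tcp_pos: [0.518, 0.0178, 0.1112]
eef_rot: [-3.141, 0.013, 0.326]
contact_force: [-0.4, 0.2, -1.1]
grip_width: 0.0857
```

```bash
python3 -c "
from h import *
go(.513,.034,.12,20)"
```

```text
shift mm [  0.4 -16.9  -8.8] turn [-0.03  0.72 -1.32] | tcp [0.518  0.0178 0.1112] t 2.6 F [-0.4  0.2 -1.1] w 0.0857
```

Call:
arm_command([
  [[0,-0.009,0],[0,0.4,-0.6]],
  [[0,-0.008,0],[0,0.3,-0.6]],
  [[0,0,0.02],[0,0,0]],
  [[0,0,0.02],[0,0,0]],
  [[0,0,0.015],[0,0,0]],
  [[0,0,0],[0,0,0]],
])

```text
time_s: 3.35
tcp_pos: [0.5115, 0.037, 0.0553]
eef_rot: [-3.141, -0.003, 0.356]
contact_force: [0.1, 0.4, 0.5]
grip_width: 0.0855
```

```bash
python3 -c "
from h import *
go(.513,.034,.007,20)
snap('scene','s2.png',(260,140,420,260),5)"
```

```text
shift mm [ 0.2  3.4 48.3] turn [-0.05 -0.15  0.38] | tcp [0.5115 0.037  0.0553] t 3.35 F [0.1 0.4 0.5] w 0.0855
```

View pics/s2.png

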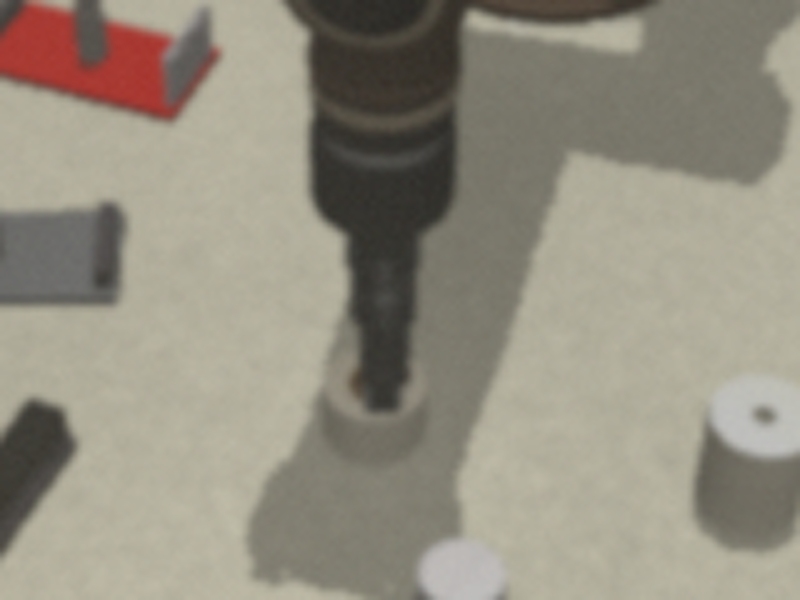

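The gripper stands over the roll: finger at (385,400), roll centre at (377,390). The small offset matches the correction still pending, so I'll go down.

Call:
arm_command([
  [[0,0.0035,0.016],[0,0,0.4]],
  [[0,0,0.016],[0,0,0]],
  [[0,0,0.014],[0,0,0]],
  [[0,0,0],[0,0,0]],
])

```text
time_s: 3.9
tcp_pos: [0.5142, 0.0335, 0.0076]
eef_rot: [-3.141, -0.005, 0.348]
contact_force: [-0.5, 0.0, -0.8]
grip_width: 0.0855
```

```bash
python3 -c "
from h import *
go(.513,.034,.007,20)"
```

```text
shift mm [-0.9 -0.8  0.6] turn [-0.01 -0.28 -0.05] | tcp [0.5142 0.0335 0.0076] t 3.9 F [-0.5  0.  -0.8] w 0.0855
```

Call:
arm_command([
  [[0,0,0],[0,-0.2,0]],
  [[0,0,0],[0,0,0]],
  [[0,0,0],[0,0,0]],
  [[0,0,0],[0,0,0]],
  [[0,0,0],[0,0,0]],
  [[0,0,0],[0,0,0]],
  [[0,0,0],[0,0,0]],
  [[0,0,0],[0,0,0]],
], claw=-1)

```text
time_s: 4.9
tcp_pos: [0.5149, 0.0336, 0.0088]
eef_rot: [3.141, -0.002, 0.348]
contact_force: [-0.2, 0.3, -1.4]
grip_width: 0.0589
```

```bash
python3 -c "
from h import *
go(.461,-.241,.125,20)"
```

```text
shift mm [-144.1  239.8 -116.5] turn [ 0.02 -0.14 -0.05] | tcp [0.5149 0.0336 0.0088] t 4.9 F [-0.2  0.3 -1.4] w 0.0589
```

Call:
arm_command([
  [[0,0,-0.02],[0,0,0]],
  [[0,0,-0.04],[0,0,0]],
  [[0,0,-0.04],[0,0,0]],
  [[0,0,-0.02],[0,0,0]],
  [[0,0,0],[0,0,0]],
])

```text
time_s: 5.52
tcp_pos: [0.5138, 0.0335, 0.1313]
eef_rot: [-3.141, -0.0, 0.348]
contact_force: [-0.6, 0.2, -1.7]
grip_width: 0.0591
```

Call:
arm_command([
  [[-0.012,0.02,0],[0,0,0]],
  [[-0.024,0.04,0],[0,0,0]],
  [[-0.024,0.04,0],[0,0,0]],
  [[-0.024,0.04,0],[0,0,0]],
  [[-0.024,0.04,0],[0,0,0]],
  [[-0.024,0.04,0],[0,0,0]],
  [[-0.012,0.02,0],[0,0,0]],
  [[0,0,0],[0,0,0]],
])

```text
time_s: 6.52
tcp_pos: [0.4555, -0.2477, 0.1199]
eef_rot: [-3.134, 0.008, 0.351]
contact_force: [-0.2, 0.5, -2.0]
grip_width: 0.059
```

```bash
python3 -c "
from h import *
go(.461,-.241,.12,20)"
```

```text
shift mm [ 7.5 -4.4 -0.2] turn [-0.46  0.48  0.09] | tcp [ 0.4555 -0.2477  0.1199] t 6.53 F [-0.2  0.5 -2. ] w 0.059
```

Call:
arm_command([
  [[0.004,-0.002,0.006],[-0.2,0.2,0]],
  [[0.0035,-0.002,0.006],[-0.2,0.2,0]],
  [[0,0,0.003],[0,0,0]],
  [[0,0,0],[0,0,0]],
])

```text
time_s: 7.02
tcp_pos: [0.4611, -0.2375, 0.1018]
eef_rot: [-3.138, 0.003, 0.354]
contact_force: [-0.8, 0.6, -1.3]
grip_width: 0.059
```

```bash
python3 -c "
from h import *
go(.461,-.241,.102,20)
p=observe()['tcp_pos']; print(p)
sx,sy=.461,-.241
import sys
for nm,X in (('rolltop',p+[0,0,.0312]),('rollbot',p-[0,0,.0088]),('sq top',[sx,sy,.084]),('sp base',[sx,sy,.008])): 
    u=px('scene',X); print(nm,u.round(1),((u-[215,130]+.5)*8-.5).round())
snap('scene','s3.png',(215,130,310,205),8)
snap('top','t3.png')"
```

```text
shift mm [-1.3  3.3 -0.2] turn [-0.21  0.15  0.3 ] | tcp [ 0.4611 -0.2375  0.1018] t 7.03 F [-0.8  0.6 -1.3] w 0.059
[ 0.4610819  -0.23746959  0.10177299]
rolltop [252.4 159.7] [302. 241.]
rollbot [254.1 170. ] [316. 324.]
sq top [253.5 172. ] [311. 339.]
sp base [256.6 190.2] [336. 485.]
```

View pics/s3.png

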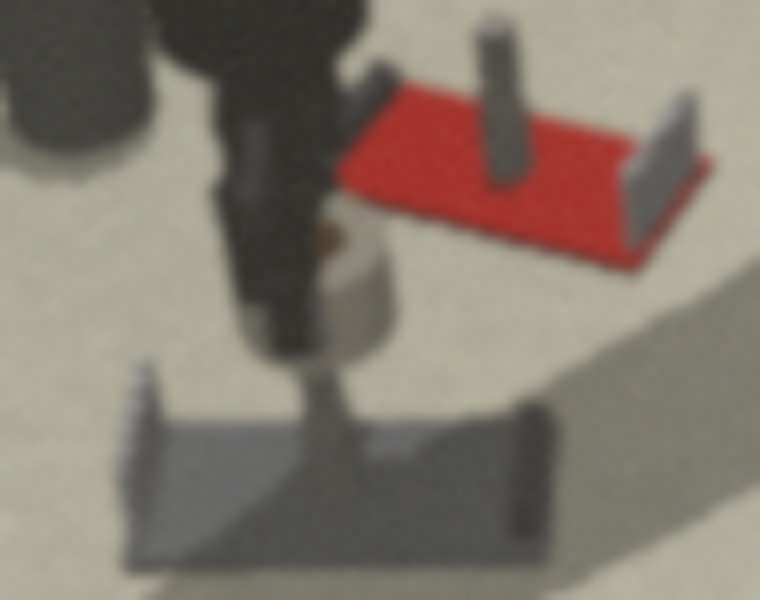

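The roll's silhouette spans x 242–397 (centre about 319), roughly 3 mm right of the spindle axis in the scene view. That equals the shift still pending along tool y, so I'll correct it.

Call:
arm_command([
  [[-0.0015,0.0035,0],[-0.2,0.15,0.3]],
  [[0,0,0],[0,0,0]],
  [[0,0,0],[0,0,0]],
])

```text
time_s: 7.5
tcp_pos: [0.4614, -0.2422, 0.1029]
eef_rot: [3.14, -0.002, 0.348]
contact_force: [-0.1, 0.4, -0.1]
grip_width: 0.059
```

```bash
python3 -c "
from h import *
go(.461,-.241,.102,20)"
```

```text
shift mm [ 0.  -1.3  0.9] turn [ 0.09 -0.09 -0.06] | tcp [ 0.4614 -0.2422  0.1029] t 7.5 F [-0.1  0.4 -0.1] w 0.059
```

Call:
arm_command([
  [[0,-0.001,0.006],[0,0,0]],
  [[0,0,0.006],[0,0,0]],
  [[0,0,0.006],[0,0,0]],
  [[0,0,0.006],[0,0,0]],
  [[0,0,0],[0,0,0]],
])

```text
time_s: 8.12
tcp_pos: [0.4606, -0.2412, 0.0766]
eef_rot: [3.141, -0.001, 0.348]
contact_force: [0.9, -0.3, -0.8]
grip_width: 0.0595
```

```bash
python3 -c "
from h import *
go(.461,-.241,.015,20)
p=observe()['tcp_pos']
for nm,X in (('rolltop',p+[0,0,.0312]),('rollbot',p-[0,0,.0088])):
    u=px('scene',X); print(nm,((u-[215,130]+.5)*8-.5).round())
snap('scene','s4.png',(215,130,310,205),8)"
```

```text
shift mm [ 0.3 -0.1 61.6] turn [ 0.05 -0.05 -0.07] | tcp [ 0.4606 -0.2412  0.0766] t 8.12 F [ 0.9 -0.3 -0.8] w 0.0595
rolltop [303. 291.]
rollbot [317. 371.]
```

View pics/s4.png

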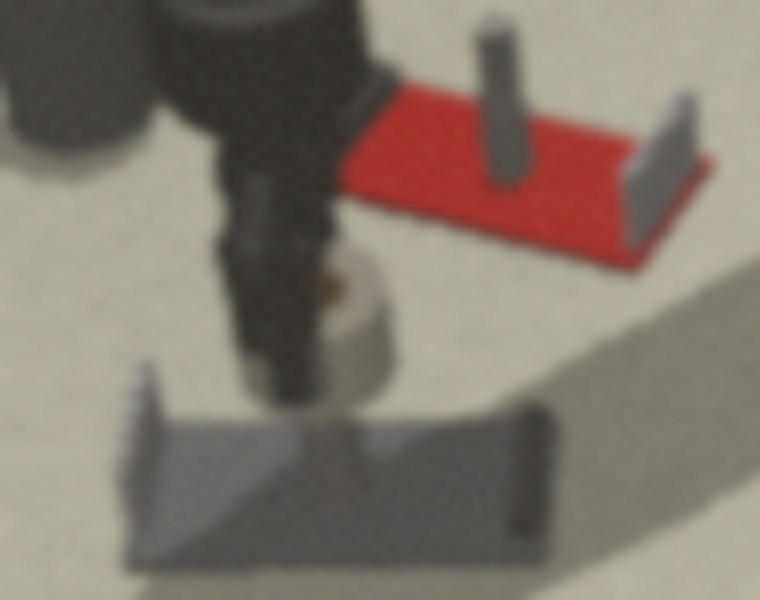

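The roll is over the square, with its underside at about 68 mm. Its centre is near x 318–322 against a spindle axis near 324, the dispenser has not moved, and the force is negligible. I'll go on down.

Call:
arm_command([
  [[0,0,0.006],[0,0,0]],
  [[0,0,0.006],[0,0,0]],
  [[0,0,0.006],[0,0,0]],
  [[0,0,0.005],[0,0,0]],
  [[0,0,0.005],[0,0,0]],
  [[0,0,0],[0,0,0]],
])

```text
time_s: 8.93
tcp_pos: [0.461, -0.2413, 0.047]
eef_rot: [3.14, -0.001, 0.348]
contact_force: [-0.3, -0.2, -1.3]
grip_width: 0.0593
```

```bash
python3 -c "
from h import *
go(.461,-.241,.0168,20)"
```

```text
shift mm [ 0.1 -0.3 30.2] turn [ 0.08 -0.08 -0.07] | tcp [ 0.461  -0.2413  0.047 ] t 8.93 F [-0.3 -0.2 -1.3] w 0.0593
```

Call:
arm_command([
  [[0,0,0.006],[0,0,0]],
  [[0,0,0.006],[0,0,0]],
  [[0,0,0.006],[0,0,0]],
  [[0,0,0.005],[0,0,0]],
  [[0,0,0.003],[0,0,0]],
  [[0,0,0],[0,0,0]],
])

```text
time_s: 9.68
tcp_pos: [0.4611, -0.2414, 0.0192]
eef_rot: [3.14, -0.001, 0.348]
contact_force: [-0.2, -0.3, -1.5]
grip_width: 0.0591
```

```bash
python3 -c "
from h import *
go(.461,-.241,.0168,20)"
```

```text
shift mm [ 0.  -0.4  2.4] turn [ 0.08 -0.08 -0.07] | tcp [ 0.4611 -0.2414  0.0192] t 9.68 F [-0.2 -0.3 -1.5] w 0.0591
```

Down the last 2 mm, then release.

Call:
arm_command([
  [[0,0,0.0015],[0,0,0]],
  [[0,0,0.0012],[0,0,0]],
  [[0,0,0],[0,0,0]],
])

```text
time_s: 10.05
tcp_pos: [0.4614, -0.2415, 0.0167]
eef_rot: [3.14, -0.002, 0.348]
contact_force: [1.3, 0.5, -1.1]
grip_width: 0.0594
```

Call:
arm_command([
  [[0,0,0],[0,0,0]],
  [[0,0,0],[0,0,0]],
  [[0,0,0],[0,0,0]],
  [[0,0,0],[0,0,0]],
  [[0,0,0],[0,0,0]],
  [[0,0,0],[0,0,0]],
], claw=1)

```text
time_s: 10.8
tcp_pos: [0.462, -0.2418, 0.0175]
eef_rot: [3.138, -0.003, 0.348]
contact_force: [-0.1, 0.2, 0.0]
grip_width: 0.0849
```

Call:
arm_command([
  [[0,0,-0.015],[0,0,0]],
  [[0,0,-0.03],[0,0,0]],
  [[0,0,-0.03],[0,0,0]],
  [[0,0,-0.02],[0,0,0]],
  [[0,0,-0.01],[0,0,0]],
  [[0,0,0],[0,0,0]],
])

```text
time_s: 11.55
tcp_pos: [0.4618, -0.2418, 0.13]
eef_rot: [3.137, -0.005, 0.348]
contact_force: [0.8, -0.1, -0.2]
grip_width: 0.0854
```

```bash
python3 -c "
from h import *
go(.461,-.241,.054,20)
snap('scene','s5.png',(215,130,310,205),8)"
```

```text
shift mm [-0.9 -1.4 76. ] turn [ 0.28 -0.26 -0.07] | tcp [ 0.4618 -0.2418  0.13  ] t 11.55 F [ 0.8 -0.1 -0.2] w 0.0854
```

View pics/s5.png

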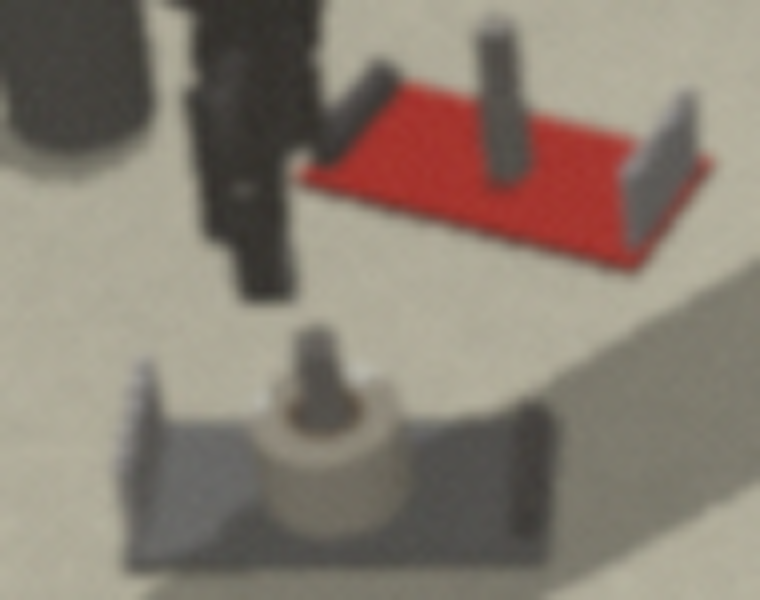

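The roll is seated: its lower front edge is at about (330,537), against 532 predicted for the base plate. The square is clear with its top at (318,330), and the dispenser has not moved. I'll grip the square top.

Call:
arm_command([
  [[-0.001,-0.0015,0.01],[0.3,-0.25,0]],
  [[0,0,0.02],[0,0,0]],
  [[0,0,0.02],[0,0,0]],
  [[0,0,0.015],[0,0,0]],
  [[0,0,0.01],[0,0,0]],
  [[0,0,0],[0,0,0]],
])

```text
time_s: 12.35
tcp_pos: [0.4565, -0.2386, 0.0453]
eef_rot: [-3.133, 0.007, 0.348]
contact_force: [0.3, -0.4, -0.1]
grip_width: 0.0853
```

```bash
python3 -c "
from h import *
go(.461,-.241,.052,20)"
```

```text
shift mm [ 3.4  3.8 -6.8] turn [-0.49  0.42 -0.07] | tcp [ 0.4565 -0.2386  0.0453] t 12.35 F [ 0.3 -0.4 -0.1] w 0.0853
```

Call:
arm_command([
  [[0.0034,0.0038,-0.007],[-0.5,0.4,0]],
  [[0,0,0],[0,0,0]],
  [[0,0,0],[0,0,0]],
  [[0,0,0],[0,0,0]],
])

```text
time_s: 12.85
tcp_pos: [0.4628, -0.242, 0.0549]
eef_rot: [3.138, -0.003, 0.348]
contact_force: [0.3, -0.3, 0.1]
grip_width: 0.0858
```

```bash
python3 -c "
from h import *
go(.461,-.241,.052,20)"
```

```text
shift mm [-1.4 -1.5  2.9] turn [ 0.21 -0.17 -0.07] | tcp [ 0.4628 -0.242   0.0549] t 12.85 F [ 0.3 -0.3  0.1] w 0.0858
```

Call:
arm_command([
  [[-0.001,-0.001,0.002],[0.15,-0.12,0]],
  [[0,0,0],[0,0,0]],
  [[0,0,0],[0,0,0]],
])

```text
time_s: 13.22
tcp_pos: [0.4614, -0.2413, 0.0528]
eef_rot: [3.141, -0.001, 0.348]
contact_force: [0.6, 0.1, -0.1]
grip_width: 0.0857
```

```bash
python3 -c "
from h import *
go(.461,-.241,.052,20)"
```

```text
shift mm [-0.3 -0.4  0.8] turn [ 0.05 -0.04 -0.07] | tcp [ 0.4614 -0.2413  0.0528] t 13.22 F [ 0.6  0.1 -0.1] w 0.0857
```

Call:
arm_command([
  [[0,0,0],[0,0,0]],
  [[0,0,0],[0,0,0]],
  [[0,0,0],[0,0,0]],
  [[0,0,0],[0,0,0]],
  [[0,0,0],[0,0,0]],
  [[0,0,0],[0,0,0]],
  [[0,0,0],[0,0,0]],
  [[0,0,0],[0,0,0]],
  [[0,0,0],[0,0,0]],
  [[0,0,0],[0,0,0]],
], claw=-1)

```text
time_s: 14.48
tcp_pos: [0.4614, -0.2413, 0.0529]
eef_rot: [3.141, -0.001, 0.348]
contact_force: [-0.1, -1.1, -0.1]
grip_width: 0.013
```

```bash
python3 -c "
from h import *
go(.461,-.241,.0528,20)"
```

```text
shift mm [-0.2 -0.4  0.1] turn [ 0.05 -0.03 -0.07] | tcp [ 0.4614 -0.2413  0.0529] t 14.47 F [-0.1 -1.1 -0.1] w 0.013
```

Call:
arm_command([
  [[0,0,-0.01],[0,0,0]],
  [[0,0,-0.02],[0,0,0]],
  [[0,0,-0.03],[0,0,0]],
  [[0,0,-0.03],[0,0,0]],
  [[0,0,-0.03],[0,0,0]],
  [[0,0,-0.02],[0,0,0]],
  [[0,0,0],[0,0,0]],
  [[0,0,0],[0,0,0]],
])

```text
time_s: 15.48
tcp_pos: [0.4569, -0.2388, 0.1926]
eef_rot: [-3.131, 0.009, 0.348]
contact_force: [0.8, 0.5, -6.6]
grip_width: 0.0129
```

Call:
arm_command([
  [[0,0,0],[0,0,-3]],
  [[0,0,0],[0,0,-6]],
  [[0,0,0],[0,0,-8]],
  [[0,0,0],[0,0,-8]],
  [[0,0,0],[0,0,-8]],
  [[0,0,0],[0,0,-8]],
  [[0,0,0],[0,0,-8]],
  [[0,0,0],[0,0,-8]],
  [[0,0,0],[0,0,-6]],
  [[0,0,0],[0,0,-4]],
  [[0,0,0],[0,0,0]],
  [[0,0,0],[0,0,0]],
])

```text
time_s: 16.98
tcp_pos: [0.4487, -0.2346, 0.1747]
eef_rot: [-3.103, -0.02, 1.554]
contact_force: [1.1, -0.5, -6.2]
grip_width: 0.013
```

```bash
python3 -c "
from h import *
go(.6607,-.1095,.203,87.4)"
```

```text
shift mm [129.1 208.7 -33.9] turn [-2.26 -1.1   1.66] | tcp [ 0.4487 -0.2346  0.1747] t 16.98 F [ 1.1 -0.5 -6.2] w 0.013
```

Call:
arm_command([
  [[0.005,0.01,-0.006],[-0.8,-0.4,0.5]],
  [[0.015,0.025,-0.006],[-0.5,-0.2,0.4]],
  [[0.02,0.035,-0.006],[-0.3,-0.1,0.3]],
  [[0.025,0.04,-0.004],[0,0,0]],
  [[0.025,0.04,-0.003],[0,0,0]],
  [[0.02,0.03,0],[0,0,0]],
  [[0.012,0.018,0],[0,0,0]],
  [[0,0,0],[0,0,0]],
  [[0,0,0],[0,0,0]],
  [[0,0,0],[0,0,0]],
])

```text
time_s: 18.23
tcp_pos: [0.662, -0.1132, 0.2003]
eef_rot: [-3.138, -0.006, 1.525]
contact_force: [-0.4, 0.8, -5.4]
grip_width: 0.0132
```

```bash
python3 -c "
from h import *
go(.6607,-.1095,.203,87.4)"
```

```text
shift mm [ 3.7 -1.5 -2.6] turn [-0.19 -0.36 -0.04] | tcp [ 0.662  -0.1132  0.2003] t 18.23 F [-0.4  0.8 -5.4] w 0.0132
```

Call:
arm_command([
  [[0.003,-0.001,-0.002],[-0.15,-0.3,0]],
  [[0,0,0],[0,0,0]],
  [[0,0,0],[0,0,0]],
  [[0,0,0],[0,0,0]],
])

```text
time_s: 18.73
tcp_pos: [0.6599, -0.1112, 0.2037]
eef_rot: [3.141, -0.0, 1.522]
contact_force: [1.3, 0.1, -7.2]
grip_width: 0.0135
```

```bash
python3 -c "
from h import *
go(.6607,-.1095,.203,87.4)
snap('top','t6.png',(260,40,440,175),4.4)"
```

```text
shift mm [1.7 0.7 0.7] turn [ 0.03 -0.03 -0.17] | tcp [ 0.6599 -0.1112  0.2037] t 18.73 F [ 1.3  0.1 -7.2] w 0.0135
```

View pics/t6.png

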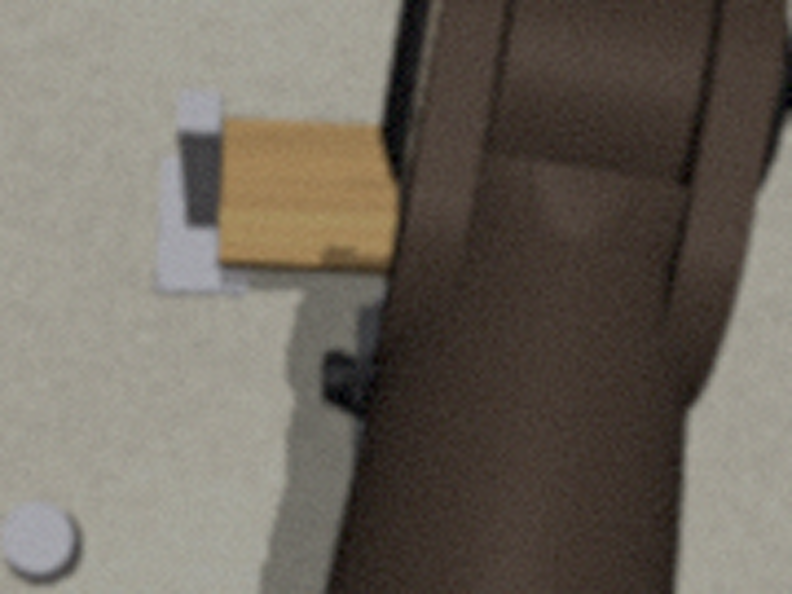

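The arm hides the dispenser in the top view. Only the ledge's left part is visible, with its front edge from (220,262) to (385,268). I'll use the scene view.

```bash
python3 - <<'E'
from h import *
h=np.array([.7806,-.1149]); y=np.radians(-2.6); d=np.array([np.cos(y),np.sin(y)]); n=np.array([-d[1],d[0]])
W=lambda a,b,z:[*(h+a*d+b*n),z]
c0=(160,150)
f=lambda X:((px('scene',X)-c0+.5)*5.3-.5).round()
for k,X in dict(ledgeFL=W(0,.12,.09),ledgeFR=W(0,-.12,.09),ledgeBL=W(.09,.12,.09),ledgeBR=W(.09,-.12,.09),cutTopL=W(-.043,.032,.201),cutTopR=W(-.043,-.032,.201),
 baseL=W(-.04,.04,.15),baseR=W(-.04,-.04,.15),bL=W(-.205,.04,.15),bR=W(-.205,-.04,.15)).items(): print(k,f(X))
snap('scene','s6.png',(160,150,310,260+3),5.3)
E
```

```text
ledgeFL [666. 693.]
ledgeFR [206. 530.]
ledgeBL [569. 866.]
ledgeBR [ 88. 680.]
cutTopL [505. 401.]
cutTopR [376. 360.]
baseL [533. 488.]
baseR [376. 436.]
bL [694. 244.]
bR [550. 202.]
```

View pics/s6.png

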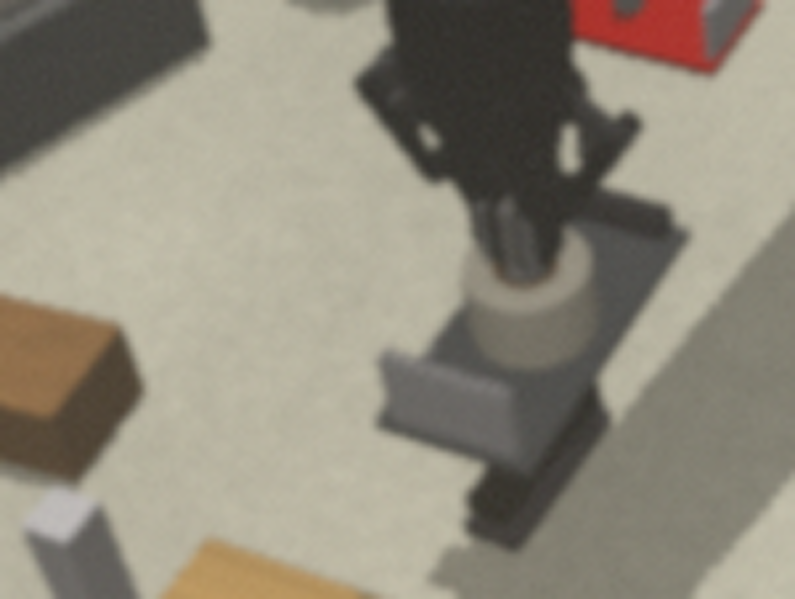

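The dispenser's cutter end faces the hatch: base corners at (378,428) and (524,474). That is a few pixels off the prediction, and the visible ledge corner at (208,540) is off by about 10 px as well. I'll take one larger crop of this same picture with the whole ledge in it, to measure them relative to each other.

```bash
python3 - <<'E'
from h import *
im=cv2.imread('pics/full_s6.png')[180:330,160:310]
cv2.imwrite('pics/s7.png',cv2.resize(im,None,fx=4,fy=4,interpolation=cv2.INTER_CUBIC))
E
```

```text
(no output)
```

View pics/s7.png

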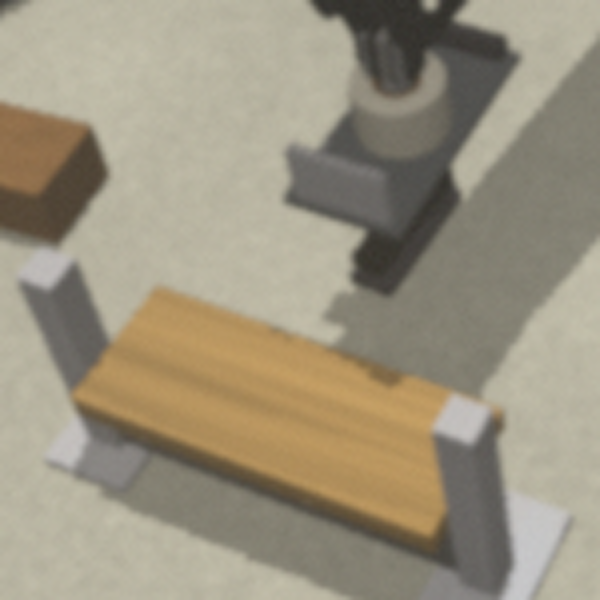

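```bash
python3 - <<'E'
from h import *
from scipy.optimize import least_squares
np.set_printoptions(precision=4,suppress=True)
def fit(n,obs,x0,zfix=None):
    M=np.array([o[0] for o in obs]); U=np.array([o[1] for o in obs])
    def f(p):
        z=zfix if zfix is not None else p[3]; c,s=np.cos(p[2]),np.sin(p[2])
        X=np.c_[p[0]+c*M[:,0]-s*M[:,1],p[1]+s*M[:,0]+c*M[:,1],z+M[:,2]]
        return (np.array([px(n,x) for x in X])-U).ravel()
    r=least_squares(f,x0,x_scale=[.01]*len(x0),loss='soft_l1'); return r.x,r.fun.round(1)
s=lambda u,v:cr(u,v,160,180,4)
H=[((0,-.12,.09),s(157,288)),((0,.12,.09),s(503,410)),((.09,-.12,.09),s(75,393)),((.09,.12,.09),s(433,540))]
t=lambda u,v:cr(u,v-350,285,55,5)
HT=[((0,.12,.09),t(125,575)),((0,-.12,.09),t(565,590)),((.09,.12,.09),t(133,408)),((.09,-.12,.09),t(573,430))]
hs=fit('scene',H,[.78,-.11,0],0); ht=fit('top',HT,[.78,-.11,0],0)
D=[((.077,-.032,.051),s(290,147)),((.077,.032,.051),s(385,178)),((.08,-.04,0),s(287,202)),((.08,.04,0),s(393,236)),((-.085,.04,.008),s(520,56)),((0,0,.048),s(402,88))]
ds=fit('scene',D,[.66,-.11,0,.15]); dz=fit('scene',D,[.66,-.11,0],.1508)
for k,v in dict(hs=hs,ht=ht,ds=ds,dz=dz).items(): print(k,v[0],np.degrees(v[0][2]).round(2),v[1])
for h in(hs,ht):
    p=h[0];d=np.array([np.cos(p[2]),np.sin(p[2])]);
    for q in (ds,dz):
        e=q[0][:2]-p[:2]; print('disp in hatch',e@d,e@[-d[1],d[0]],np.degrees(q[0][2]-p[2]))
# dispenser & roll base in first images, scene
c=lambda u,v:cr(u,v,220,160,5.7)
D0=[((-.085,-.04,0),c(0,0))]
print('tcp',observe()['tcp_pos'])
E
```

```text
hs [ 0.783  -0.1112 -0.0527] -3.02 [ 0.6 -1.1  0.7 -0.1 -1.3  1.  -0.2 -0. ]
ht [ 0.7806 -0.1154 -0.0465] -2.67 [-0.6 -0.4  1.   0.4 -0.7  0.3  0.4 -0.3]
ds [ 0.6267 -0.1304 -0.0667  0.11  ] -3.82 [-0.  -0.  -1.1 -0.   0.7 -0.3  1.7  0.9 -0.1  0.6 -0.7 -1.4]
dz [ 0.6577 -0.1089 -0.0539] -3.09 [-1.  -0.1 -0.5  0.1 -0.2  0.4  2.6  1.9  1.5 -1.  -0.4 -2.6]
disp in hatch -0.1550100778581384 -0.027459984641143884 -0.7985442888899819
disp in hatch -0.12516913167463692 -0.004377475192492447 -0.06358367755459951
disp in hatch -0.15297573310812193 -0.022164490947921455 -1.1534914390057855
disp in hatch -0.12299236439120588 0.0007327121991699654 -0.4185308276704032
tcp [ 0.66   -0.1112  0.2036]
```

Fixed-height fit, dispenser in hatch coordinates:

| Reading of the hatch | x (mm) | y (mm) | yaw (°) |
|---|---|---|---|
| Scene camera | -125 | -4 | -0.1 |
| Top camera | -123 | +1 | -0.4 |

I'll nudge about +3 mm in x and +2.5 mm in y.

```bash
python3 -c "
from h import *
go(.663,-.1087,.2029,87.4)"
```

```text
shift mm [2.6 2.9 0.7] turn [ 0.03 -0.03 -0.17] | tcp [ 0.66   -0.1112  0.2036] t 18.82 F [-0.9 -0.2 -5.5] w 0.0128
```

Call:
arm_command([
  [[0.0022,0.0025,0.0006],[0,0,-0.2]],
  [[0,0,0],[0,0,0]],
  [[0,0,0],[0,0,0]],
  [[0,0,0],[0,0,0]],
  [[0,0,0],[0,0,0]],
])

```text
time_s: 19.45
tcp_pos: [0.6628, -0.1089, 0.2026]
eef_rot: [-3.142, -0.001, 1.526]
contact_force: [-0.4, 0.6, -6.4]
grip_width: 0.0129
```

```bash
python3 - <<'E'
from h import *
go(.663,-.1087,.2029,87.4)
im=read_camera('scene')[:,:,::-1].copy(); cv2.imwrite('pics/full_s8.png',im)
o=np.array([205,165]);S=8; W,Hh=95,75
big=cv2.resize(im[o[1]:o[1]+Hh,o[0]:o[0]+W],None,fx=S,fy=S,interpolation=cv2.INTER_CUBIC)
p=np.array([.6607,-.1062,.150]);p[:2]=[.6607,-.1065];y=np.radians(-2.9);c,s=np.cos(y),np.sin(y)
def P(m):
    X=[p[0]+c*m[0]-s*m[1],p[1]+s*m[0]+c*m[1],p[2]+m[2]]; return tuple(np.int32(((px('scene',X)-o+.5)*S-.5).round()).tolist())
def poly(pts,col,cl=True): cv2.polylines(big,[np.array([P(q) for q in pts])],cl,col,1)
for z in(0,.008): poly([(.08,-.04,z),(.08,.04,z),(-.085,.04,z),(-.085,-.04,z)],(0,255,255) if z else (0,0,255))
poly([(.077,-.032,.008),(.077,.032,.008),(.077,.032,.051),(.077,-.032,.051)],(0,255,0))
for z in(.008,.048): poly([(.03*np.cos(a),.03*np.sin(a),z) for a in np.linspace(0,6.28,40)],(255,0,255))
cv2.imwrite('pics/s8.png',big)
E
```

```text
shift mm [ 0.2  0.1 -0.3] turn [-0.   -0.03  0.05] | tcp [ 0.6628 -0.1089  0.2026] t 19.45 F [-0.4  0.6 -6.4] w 0.0129
```

View pics/s8.png

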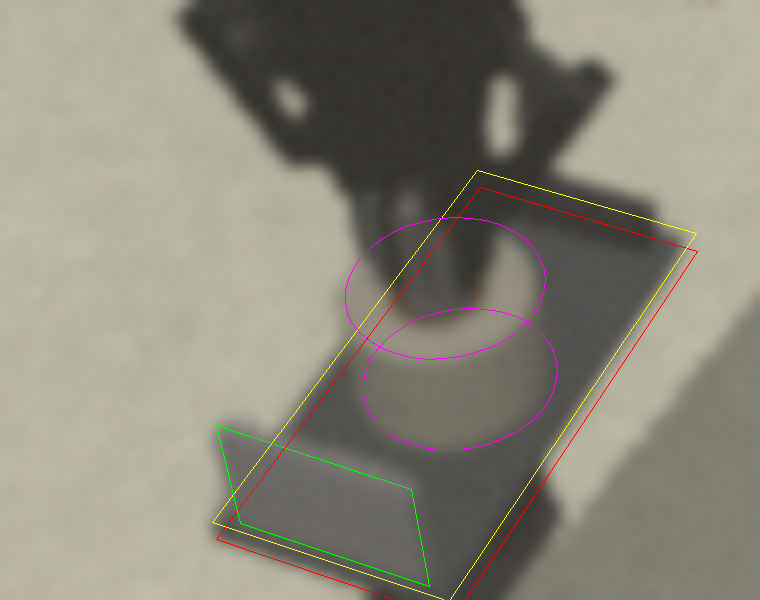

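The overlay of the intended pose matches the roll and cutter within about 2 px at 8x in the middle and a few mm at the tail corner. The height agrees, the tool is level within 0.05°, and the grip is firm. I'll hand it in.

```bash
python3 -c "
from h import *
s=observe(); print(abs(s['qvel']).max(),s['tcp_pos'],s['grip_width'],s['time_s']); print(sign_off())"
```

```text
0.001951073209980217 [ 0.66284586 -0.10890969  0.20254665] 0.012863227944630603 19.5
the job is handed in; nothing more can be done
None
```

I put the wide-core label roll on the grey dispenser's spindle, down to the base plate, and let go of it. I then lifted the loaded dispenser by its square top. It is now held out in front of the hatch, cutter end towards the opening, and the job was handed in at 19.5 s.

**Last checks:**
- **Steadiness:** joint speeds were below 0.002 rad/s, the tool was level to about 0.05°, the grip was firm at 12.9 mm, and force readings showed only the load.
- **Height:** the underside is at about 150 mm, taken from the tool height at the grip. A single-camera fit with height left free gave 110 mm. I rejected that as poorly determined, because the fixed-height overlay matched the picture.
- **Position:** an intended-pose overlay matched the roll and cutter to within about 3 mm. The right edge near the tail looked up to about 4 mm off, which could be roughly 1° of yaw.
- **Camera disagreement:** the scene and top cameras disagreed on the hatch by about 2 mm in x and 4 mm in y. I aimed between them, so expect about 3 mm of uncertainty in where the spindle stands.
- **Other objects:** I didn't touch anything else on the counter knowingly. I didn't take a final picture of all of it.

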